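# Set the juice press to catch and pump it up snug

## Robot

A 6-joint arm with a two-finger parallel gripper is mounted at the origin on the work surface. World frame = base frame: x ahead of the robot, y to its left, z up, the work surface at z = 0. Lengths are in mm, angles in rad, forces in N, time in s.
With the tool pointing down it reaches from about 350 to 775 mm from the base axis. Payload 7.3 kg.
Tool frame: the origin (TCP) lies on the centre line of the jaws, within the pads' length; the fingertips stand 17 mm ahead of it and the grasp point (between the pads) lies 2 mm behind it; z points along the fingers, y is the line along which they close (so a half turn about z gives the same grasp; the last joint's range is limited). The gripper opens to 92 mm and grips with 3 to 60 N. Pads are 19 mm wide; open, the fingers measure 130 mm over their backs; the gripper's body (75 mm by 190 mm) begins 47 mm behind the grasp point.
Start: joints at [-1.401, 0.342, 1.524, -0, 1.275, -0.146], TCP at [163.075, -499.049, 243.741] pointing down, gripper open.
Joint ranges: [-2.53, 2.53], [-0.77, 2.02], [0.04, 2.7], [-1, 4.14], [0.28, 2.66], [-3.11, 3.11]. Speed limits (rad/s): [2.57, 2.57, 3.14, 3.14, 3.14, 3.14].

## Interface

Orientations are given as [roll, pitch, yaw] about the fixed x, y, z axes, in that order (R = Rz(yaw) Ry(pitch) Rx(roll)).
In Python, from plant import bot gives the robot as it stands. The module is installed in compiled form; this text tells all that it offers.
- The arm moves only by the shell command python3 -m pendant 'ROWS'. ROWS is JSON, a list of rows, each a list of 3 entries, a list of its own where there are three numbers: the shift along the world's x, y, z as a fraction of full scale, then the turn, a rotation vector about the world's x, y, z as a fraction of full scale, then the opening, from -1 (shut) to 1 (fully open), so that 0 is half open. In form: [[[tx, ty, tz], [rx, ry, rz], claw], ...]. A call has exactly 10 rows; each row shifts and turns the commanded pose from where the row before left it; what a row does not reach is not made up. Full scale, the value 1, is 30 mm for a shift and 0.12 rad for a turn. A row lasts 1/12 s, in which the tool goes at most 41.7 mm and 7.16 degrees, less where a joint would pass 70% of its speed; a pose out of reach is approached as far as the arm can. A call with a number of a shift or a turn outside -1 to 1 is refused whole. A call with a gripper value outside its range is refused whole. The fingers move at their own pace and stop on an object; the grip force is fixed at half the most. Time passes only in rows, so rows that do not move let the fingers close, or fill a call up. It gives the time, the measured TCP pose, the force, the opening and the grip force at its end, in the units of the state.
- bot.get_obs(): the state, without advancing time (a new reading comes with each control period).
- bot.capture(name): name is "scene" or "top" or "wrist"; returns the picture (384x512x3 uint8, blue, green, red); there is no depth.
- bot.camera_params(name): a dict with "fovy" (degrees; the focal length in pixels is half the picture's height over the tangent of half this angle, whatever the lens; pixels are square), "cx", "cy" (the principal point, pixels), "camera_from_world" (4x4, takes a point from world to camera coordinates). Camera axes: x right, y down, z forward; pixel columns grow to the right and rows downward; lengths in mm; the calibration is good to about 2 mm. A picture is of the moment at which its call begins: read the wrist's pose just before it. camera_params takes no time and is no camera call; for the wrist camera it gives the pose at the moment of the call.
- bot.close_job(): hands the job in; it is judged then, once.
The state is a dict: "time": time; "joint_positions": joint angles; "dq": joint speeds; "tau": joint torques, N m; "tool_pos": TCP position; "tcp_rot": TCP orientation; "contact_force": force on the tool from outside, world axes, zero at the start; "moment": the same for the moment, N m; "grip_width": finger opening in mm; "finger_force": force on a finger pad.
Only numpy, scipy, OpenCV 4.12 (cv2) and the standard library are available. Lean on these libraries where they do the work, as an engineer would, in place of code of your own. Each camera call takes 0.05 s, during which the arm holds its last target. There are 200 camera calls.

## Task

Get the bar's juice press ready to run: stand the steel jug with the handle upright on the round cup stand in front of the press, then fold the juice chute all the way down over it. Only then pump the jack's hand lever through full strokes, all the way down and all the way back up, until the pot's white disc is pressed up snug against the block under the head beam; leave the lever up, and do not disturb the other things on the counter.

Things in the scene. Friction and masses are not known exactly. Their poses are not given: they have to be found in the camera images.
- press: fixed juice press with a hydraulic bottle jack in its middle. Origin on the counter under its middle; x runs from its front (chute, cup stand) to its back, y along the head beam. Base 200 x 250 x 12 mm; 25 mm columns at x 0, y +-110 mm; head beam 50 mm deep, 260 wide, 296 to 347 mm up (with nuts). Under it a fixed white block, 100 mm wide, its underside 274 mm up.
- press_bed (a joint): height in m of the bed (drip tray 190 x 166 mm; on it a 120 mm wide perforated pot topped by a white disc, all one part) above its lowest. Starts at 0; at 0.036 the disc meets the block. Only pumping raises it and it stays there: each full lever stroke gives 9 mm (the first 9 to 11), so four strokes bring it snug; a stroke of under about 0.5 rad may give nothing.
- bed_top (a point): centre of the top face of the white disc (102 mm wide) on the pot; it rises with the bed.
- cup_stand (a point): centre of the top face of the round flat steel cup stand, 110 mm wide and 12 mm thick, that sticks out of the front of the press's base plate, 194 mm in front of the press's middle. It lies straight under the place where the chute's lip comes when the chute is down.
- chute (a joint): angle of the folding chute in rad: 0 upright, grows as it folds forward and down towards the cup stand, 1.8 fully down against its stop (13 degrees below level). Stiff hinge, about 0.22 N m, stays where it is left; starts at 0.05 to 0.3.
- chute_hinge (a point): middle of the chute's level hinge (along the press's y) on the bed's front edge, 99 mm before the press's middle, 152 mm up when the bed is at 0; turns with the chute. The chute is a steel channel 112 mm long, 66 mm wide narrowing to 42 at its free edge, with 12 mm side walls on its inner face (towards the pot when upright, then on top).
- chute_lip (a point): point on the middle of the chute's inner face, 100 mm from the hinge, 12 mm short of its free edge; moves with the chute. With the chute upright, 39 mm or more lie between its inner face and the pot: room for a finger to draw it over from behind.
- pump_lever (a joint): angle of the jack's hand lever in rad: 0 up at rest (0.5 rad above level), grows as it is pressed down, 0.68 fully down (0.18 rad below level); both ends are hard stops. A spring returns it; pressing it down takes 3 to 8 N at the grip, more on the stroke that brings the pot snug. It swings in an upright plane about a level axis; it can be pressed from above or held.
- lever_pivot (a point): point on the lever's hinge axis, 90 mm above the counter at the jack, in the lever's plane.
- lever_grip (a point): point on the axis of the lever's black rubber grip, 190 mm from the pivot along the lever; the grip is a round bar 26 mm thick, from 148 to 247 mm from the pivot. It points out to the front and right of the press, about 49 degrees from its front.
- jug_center (a point): the loose steel jug: straight round open cup 64 mm wide and 90 mm tall with a loop handle on one side (handle reaches 69 mm from the axis, about 10 mm thick), 0.11 to 0.22 kg. Point on its axis, half-way up (45 mm above its underside). Its z axis points up, its y axis points to the handle.
- tumbler_a: loose clear glass tumbler, 70 mm wide at the rim, 105 mm tall, no handle; bystander. Origin at the centre of its underside.
- tumbler_b: second loose clear glass tumbler, same as tumbler_a; bystander. Origin at the centre of its underside.
- shaker: loose closed steel cocktail shaker with a domed cap, 80 mm wide, 172 mm tall, no handle; bystander. Origin at the centre of its underside.
Things that resemble listed ones, but are neither listed nor needed, are in the scene too. What is shaped like the part that bears jug_center but orange is not meant.

How it is judged (in metres and radians):
On the way, in this order (a step that is already met when the one before it is completed fails the run):
1. the jug stands upright on the cup stand (horizontal distance between jug_center and cup_stand below 0.022 m and z of jug_center in the frame of cup_stand between 0.04 and 0.051 m and angle between jug_center's own z axis and vertical below 0.1 rad), for 0.3 s.
2. the chute is folded fully down over the jug (all of step 1 and value of joint chute above 1.7 rad), for 0.2 s.
3. the lever has been pressed fully down once (value of joint pump_lever above 0.55 rad).
4. the lever has come back up (value of joint pump_lever below 0.1 rad).
5. the lever has been pressed fully down a second time (value of joint pump_lever above 0.55 rad).
6. the lever has come back up again (value of joint pump_lever below 0.1 rad).
7. the pot's disc is snug under the pressing block (within 2 mm) (value of joint press_bed above 0.034 m), for 0.2 s.
At the end, for the whole second after the job is handed in: The jug stands upright on the cup stand (within 22 mm of its centre, tilt under 0.1 rad) with the lip of the chute over its mouth (within 25 mm), the chute is down (over 1.70 rad), the bed is up within 2 mm of snug (over 0.034 m), and the lever is back up (under 0.1 rad) (all of step 2 and horizontal distance between jug_center and chute_lip below 0.025 m and value of joint press_bed above 0.034 m and value of joint pump_lever below 0.1 rad); the robot touches nothing.
It fails at once if the bed was pumped up (over 5 mm) before the jug was under the chute and the chute was down (value of joint press_bed above 0.005 m and (value of joint chute below 1.6 rad or horizontal distance between jug_center and cup_stand above 0.03 m)).
It fails at once if a tumbler or the shaker was shifted more than 40 mm or knocked over (distance of any of tumbler_a, tumbler_b, shaker from where it was at the start of the episode above 0.04 m or angle between any of tumbler_a, tumbler_b, shaker's own z axis and vertical above 0.5 rad).
It also fails if it takes over 67 s, if anything falls off the work surface, if the arm or the gripper's body presses on something with over 40 N, if the wrist force passes 120 N, or if a joint passes its speed limit or range.

## Working session

There is one attempt and no reset: what is moved stays moved. The work goes in short steps, Python scripts to look and compute and a shell command to move; the robot and the scene stay as the last step left them, time stands still between calls to the robot, and variables do not carry over. Pictures are saved under pics/ and viewed, at most 10 in all, crops included, and the job is handed in when it is done.

```bash
mkdir -p pics
python3 - <<'E'
from plant import bot
import cv2,numpy as np
for n in ("scene","top"):
    im=bot.capture(n); cv2.imwrite(f"pics/{n}1.png",im)
    p=bot.camera_params(n); print(n,p["fovy"],p["cx"],p["cy"],np.round(p["camera_from_world"],4).tolist(),[k for k in p])
o=bot.get_obs();print(o["time"],o["tool_pos"],o["tcp_rot"],o["grip_width"])
E
```

```text
scene 49.26189288503565 260.37192853449415 199.184216457633 [[0.7964, 0.6047, 0.0046, -406.4504], [0.5234, -0.6855, -0.506, -202.8256], [-0.3028, 0.4055, -0.8625, 1438.7668], [0.0, 0.0, 0.0, 1.0]] ['fovy', 'cx', 'cy', 'camera_from_world']
top 48.994700069725056 252.3051596277979 190.10528444726242 [[0.0939, -0.9956, 0.0067, -44.332], [-0.9744, -0.0933, -0.2045, 511.0487], [0.2042, 0.0127, -0.9788, 1519.2198], [0.0, 0.0, 0.0, 1.0]] ['fovy', 'cx', 'cy', 'camera_from_world']
0.1 [ 163.00210986 -498.6864937   243.11628408] [-3.14021112e+00 -2.14357465e-04  3.15800076e-01] 92.15335874439563
```

View pics/scene1.png

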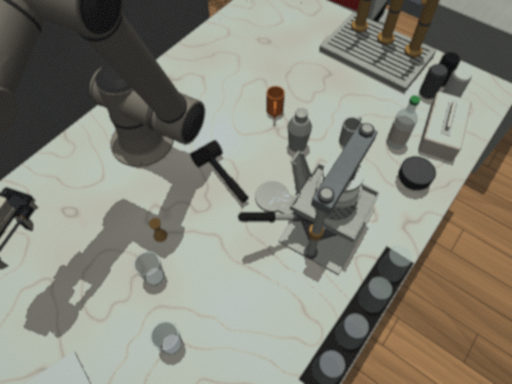

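View pics/top1.png

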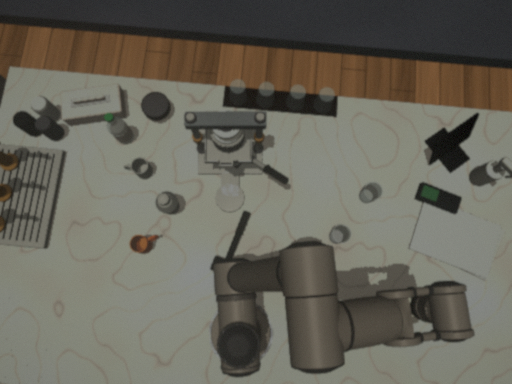

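Scene and top views: press at top-view px (225,140), cup stand at (230,195), the steel jug at (142,169) with its handle to the left, shaker at (167,203), tumblers at (369,193) and (339,235), orange decoy at (141,243). I'll zoom in on these.

```bash
python3 - <<'E'
import cv2,numpy as np
t=cv2.imread("pics/top1.png");s=cv2.imread("pics/scene1.png")
a=cv2.resize(t[90:220,110:300],None,fx=4,fy=4,interpolation=3)[:,:760]
cv2.imwrite("pics/c1.png",a)
b=cv2.resize(s[100:270,230:390],None,fx=3.5,fy=3.5,interpolation=3)
cv2.imwrite("pics/c2.png",b)
E
cat > h.py <<'E'
from plant import bot
import numpy as np, cv2
def P(n): 
    p=bot.camera_params(n); f=192/np.tan(np.radians(p["fovy"]/2)); return p,f,np.array(p["camera_from_world"])
def proj(n,X,c=None):
    p,f,M=c or P(n); q=M[:3,:3]@np.array(X,float)+M[:3,3]; return np.array([p["cx"]+f*q[0]/q[2],p["cy"]+f*q[1]/q[2]])
def onz(n,u,v,z,c=None):
    p,f,M=c or P(n); R,t=M[:3,:3],M[:3,3]; o=-R.T@t; d=R.T@np.array([(u-p["cx"])/f,(v-p["cy"])/f,1]); return o+d*(z-o[2])/d[2]
E
```

```text
(no output)
```

View pics/c1.png

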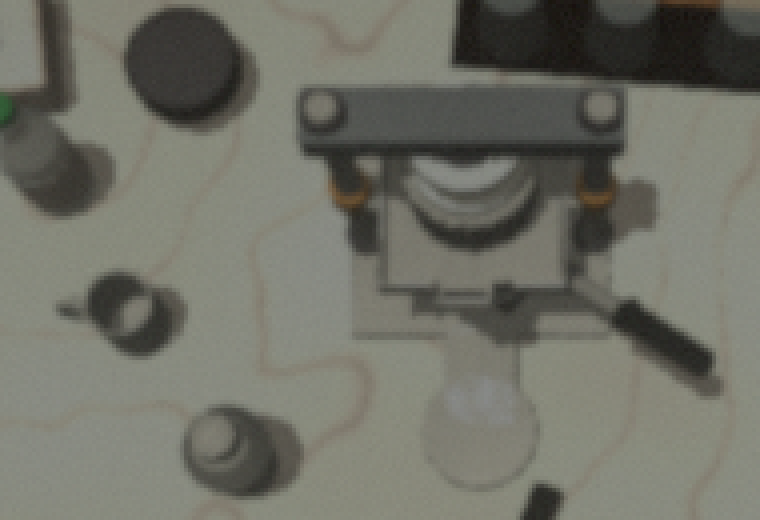

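View pics/c2.png

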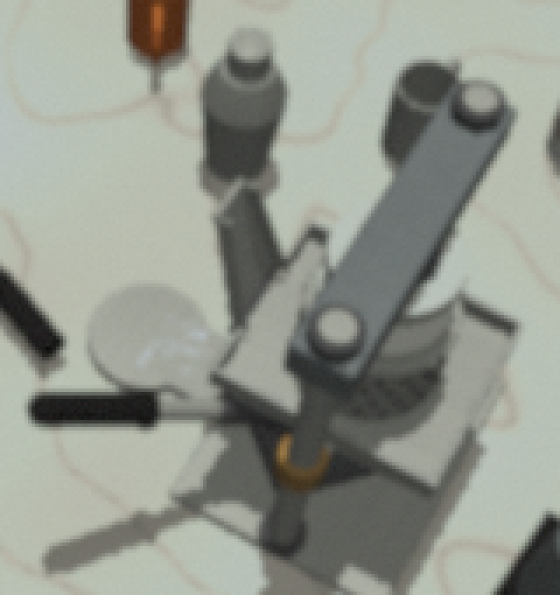

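Crops: cup stand centred at crop (481,432), beam nuts at (322,110) and (601,108), jug rim about (127,311) with handle tip about (62,307), lever grip from (620,318) to (712,362), shaker cap about (215,437), chute almost upright at (460,297).

Run:
```python
from h import *
C=P("top");S=P("scene")
T=lambda x,y,z:onz("top",x/4+110-.4,y/4+90-.4,z,C)
Sc=lambda x,y,z:onz("scene",x/3.5+230-.4,y/3.5+100-.4,z,S)
r=lambda a:np.round(a,1)
cs=T(481,432,12);n1=T(322,110,347);n2=T(601,108,347)
print("stand",r(cs),"scene",r(Sc(150,340,12)))
print("nuts",r(n1),r(n2),np.linalg.norm(n1-n2),"scene",r(Sc(480,103,347)),r(Sc(338,330,347)))
mid=(n1+n2)/2;d=mid-cs;print("mid",r(mid),"stand dist",np.linalg.norm(d[:2]),"yaw",np.arctan2(d[1],d[0]),"yawbeam",np.arctan2(*(n1-n2)[1::-1])-np.pi/2)
print("jug",r(T(127,311,90)),"scene rim",r(Sc(427,88,90)),"handle",r(T(62,307,50)))
print("shaker cap",r(T(215,437,172)),r(Sc(250,48,172)))
for k in (0.05,.3):pass
print("grip",r(T(620,318,160)),r(T(712,362,205)), "scene",r(Sc(155,408,160)),r(Sc(35,408,205)))
print("hinge",r(T(462,297,152)))
```

```text
stand [484.3  87.3  12. ] scene [494.2  83.8  12. ]
nuts [665.4 216.  347. ] [688.1  -1.1 347. ] 218.25902416642325 scene [673.3 211.7 347. ] [694.7  -4.5 347. ]
mid [676.7 107.5 347. ] stand dist 193.51740237151677 yaw 0.1046006059450792 yawbeam 0.10427573959471892
jug [551.4 417.8  90. ] scene rim [562.9 420.4  90. ] handle [559.  490.9  50. ]
shaker cap [428.7 302.9 172. ] [440.6 295.5 172. ]
grip [569.7 -33.1 160. ] [ 527.  -113.3  205. ] scene [581.5 -35.7 160. ] [ 525.6 -108.5  205. ]
hinge [577.5 107.6 152. ]
```

```bash
python3 -m pendant '[[[0.75,1,0.12],[0,0,1],1],[[0.75,1,0.12],[0,0,1],1],[[0.75,1,0.12],[0,0,1],1],[[0.75,1,0.12],[0,0,1],1],[[0.75,1,0.12],[0,0,1],1],[[0.75,1,0.12],[0,0,1],1],[[0.75,1,0.12],[0,0,1],1],[[0.75,1,0.12],[0,0,1],1],[[0.75,1,0.12],[0,0,1],1],[[0.75,1,0.12],[0,0,1],1]]'
python3 -m pendant '[[[0.15,1,0],[0,0,0],1],[[0.15,1,0],[0,0,0],1],[[0.15,1,0],[0,0,0],1],[[0.15,1,0],[0,0,0],1],[[0.15,1,0],[0,0,0],1],[[0.15,1,0],[0,0,0],1],[[0.15,1,0],[0,0,0],1],[[0.15,1,0],[0,0,0],1],[[0.15,1,0],[0,0,0],1],[[0.15,1,0],[0,0,0],1]]'
python3 -m pendant '[[[0.4,1,0],[0,0,0],1],[[0.4,1,0],[0,0,0],1],[[0.4,1,0],[0,0,0],1],[[0.4,1,0],[0,0,0],1],[[0.4,1,0],[0,0,0],1],[[0.4,1,0],[0,0,0],1],[[0.4,1,0],[0,0,0],1],[[0.4,1,0],[0,0,0],1],[[0.4,1,0],[0,0,0],1],[[0,0,0],[0,0,0],1]]'
python3 - <<'E'
from h import *
C=P("wrist");im=bot.capture("wrist");cv2.imwrite("pics/w1.png",im)
o=bot.get_obs();print(o["time"],o["tool_pos"],o["tcp_rot"]);M=C[2]
print("campos",-M[:3,:3].T@M[:3,3],"axis",M[2,:3],C[1])
for X in([551,418,90],[561,420,90],[551,418,0],[429,303,172]):print(proj("wrist",X,C))
E
```

```text
time: 0.93
tool_pos: [388.7, -197.3, 279.8]
tcp_rot: [-3.141, -0.0, 1.522]
contact_force: [0.2, 0.1, -0.5]
grip_width: 91.6
finger_force: 0.0
time: 1.77
tool_pos: [432.8, 102.5, 279.5]
tcp_rot: [-3.141, 0.0, 1.516]
contact_force: [1.0, -0.5, 0.1]
grip_width: 91.6
finger_force: 0.0
time: 2.6
tool_pos: [541.5, 375.5, 277.1]
tcp_rot: [-3.14, -0.001, 1.519]
contact_force: [-0.2, -0.8, 0.7]
grip_width: 91.8
finger_force: 0.0
2.65 [540.96277318 373.19359919 277.43117391] [-3.13930048e+00  1.06836070e-03  1.51855529e+00]
campos [545.96365087 452.35671177 417.10703319] axis [-0.01616036 -0.2845682  -0.95851958] 329.05673537183463
[261.50792324 127.50427194]
[271.60762585 124.90522643]
[260.04814874 119.88653797]
[126.07939577 282.14560099]
```

View pics/w1.png

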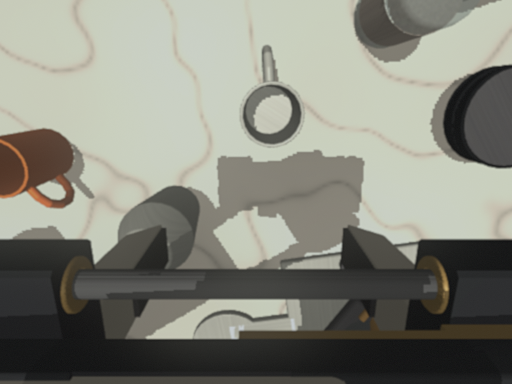

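Wrist view: jug rim centred at (270,114), handle tip at (267,46), pointing up in the image.

Run:
```python
from h import *
C=P("wrist")
print(onz("wrist",271,114.5,90,C),onz("wrist",267,46,75,C),onz("wrist",242,114,90,C),onz("wrist",301,114,90,C))
```

```text
[560.20164566 427.31660619  90.        ] [559.4795154  490.73137756  75.        ] [532.08397395 429.27199749  90.        ] [589.31655756 426.25958583  90.        ]
```

```bash
python3 -m pendant '[[[0.32,0.9,0],[0,0,0],1],[[0.32,0.9,0],[0,0,0],1],[[0,0,-0.8],[0,0,0],1],[[0,0,-1],[0,0,0],1],[[0,0,-1],[0,0,0],1],[[0,0,-1],[0,0,0],1],[[0,0,-1],[0,0,0],1],[[0,0,-0.9],[0,0,0],1],[[0,0,-0.6],[0,0,0],1],[[0,0,0],[0,0,0],1]]'
python3 - <<'E'
from h import *
C=P("wrist");im=bot.capture("wrist");cv2.imwrite("pics/w2.png",im)
E
```

```text
time: 3.48
tool_pos: [557.8, 422.4, 85.6]
tcp_rot: [-3.134, 0.006, 1.515]
contact_force: [-0.7, -0.3, 0.6]
grip_width: 92.2
finger_force: 0.0
```

View pics/w2.png

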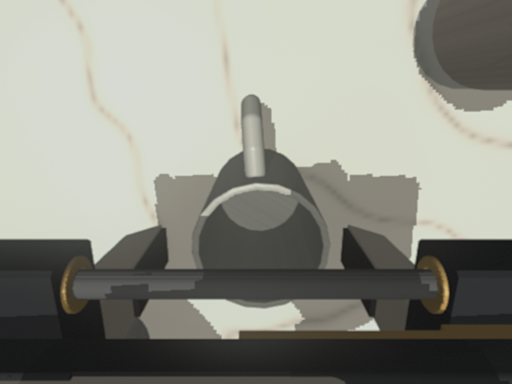

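Rim centred at about column 260, between the fingers (centre about 254). I'll finish the approach and close.

```bash
python3 -m pendant '[[[0.1,0.17,-0.2],[0,0,0],1],[[0,0,-0.3],[0,0,0],1],[[0,0,-0.1],[0,0,0],1],[[0,0,0],[0,0,0],-1],[[0,0,0],[0,0,0],-1],[[0,0,0],[0,0,0],-1],[[0,0,0],[0,0,0],-1],[[0,0,0],[0,0,0],-1],[[0,0,0],[0,0,0],-1],[[0,0,0],[0,0,0],-1]]'
```

```text
time: 4.37
tool_pos: [563.3, 430.2, 73.2]
tcp_rot: [3.141, -0.0, 1.516]
contact_force: [-0.6, 0.1, 2.8]
grip_width: 63.0
finger_force: 30.0
```

```bash
python3 -m pendant '[[[0,0,0.6],[0,0,0],-1],[[0,0,1],[0,0,0],-1],[[0,0,1],[0,0,0.6],-1],[[0,0,1],[0,0,1],-1],[[0,0,1],[0,0,1],-1],[[0,0,1],[0,0,1],-1],[[0,0,1],[0,0,1],-1],[[-0.22,-0.9,0],[0,0,1],-1],[[-0.22,-0.9,0],[0,0,1],-1],[[-0.22,-0.9,0],[0,0,1],-1]]'
python3 -m pendant '[[[-0.22,-0.9,0],[0,0,1],-1],[[-0.22,-0.9,0],[0,0,1],-1],[[-0.22,-0.9,0],[0,0,1],-1],[[-0.22,-0.9,0],[0,0,1],-1],[[-0.22,-0.9,0],[0,0,1],-1],[[-0.22,-0.9,0],[0,0,1],-1],[[-0.22,-0.9,0],[0,0,0.8],-1],[[0,0,0],[0,0,0],-1],[[0,0,0],[0,0,0],-1],[[0,0,0],[0,0,0],-1]]'
python3 - <<'E'
from h import *
C=P("wrist");im=bot.capture("wrist");cv2.imwrite("pics/w3.png",im)
o=bot.get_obs();print(o["tool_pos"],o["tcp_rot"])
for X in ([484,87,12],[494,84,12],[488,86,12]):print(proj("wrist",X,C))
im=bot.capture("top");cv2.imwrite("pics/top2.png",im)
E
```

```text
time: 5.2
tool_pos: [543.0, 348.3, 270.7]
tcp_rot: [3.141, 0.0, 2.435]
contact_force: [0.4, 0.8, -2.7]
grip_width: 63.1
finger_force: 30.0
time: 6.03
tool_pos: [497.5, 160.3, 270.8]
tcp_rot: [3.141, 0.0, -3.041]
contact_force: [0.2, 0.6, -2.0]
grip_width: 62.8
finger_force: 30.0
[497.4918545  160.68382111 270.70040054] [ 3.14115270e+00  2.27511389e-04 -3.04022628e+00]
[195.10611437 139.46928842]
[192.24425189 147.40305404]
[194.12151397 142.67237129]
```

View pics/w3.png

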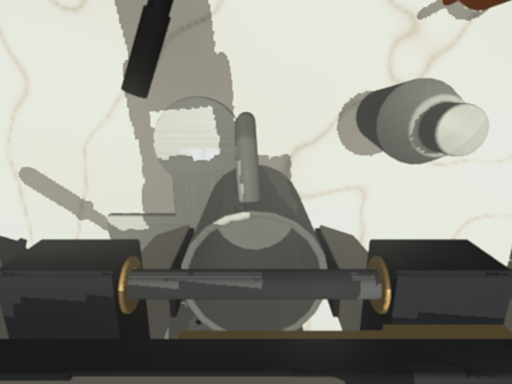

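Cup stand: left edge at column 153, right about 237, top edge at row 97. Jug rim in hand: columns 183 to 325, far edge at row 212.

Run:
```python
from h import *
from scipy.optimize import least_squares
C=P("wrist");a=np.linspace(0,2*np.pi,180)
def bb(x,y,z,r):
    q=np.array([proj("wrist",[x+r*np.cos(t),y+r*np.sin(t),z],C) for t in a]);return q[:,0].min(),q[:,0].max(),q[:,1].min()
s=least_squares(lambda p:np.array(bb(p[0],p[1],12,55))-[153,237,97],[488,86]);print("stand",s.x,s.fun)
s=least_squares(lambda p:np.array(bb(p[0],p[1],287.5,32))-[183,325,212],[497,160]);print("jug",s.x,s.fun)
print(bot.get_obs()["tool_pos"])
```

```text
stand [489.80972147  87.80862425] [-3.37806503  3.39102911  0.24720729]
jug [498.91407063 160.73897981] [-4.22474498  4.2225317   0.55295698]
[497.46268648 160.86219248 270.61926413]
```

```bash
python3 -m pendant '[[[-0.06,-0.8,0],[0,0,0],-1],[[-0.06,-0.8,0],[0,0,0],-1],[[-0.06,-0.77,0],[0,0,0],-1],[[0,0,-0.9],[0,0,0],-1],[[0,0,-1],[0,0,0],-1],[[0,0,-1],[0,0,0],-1],[[0,0,-1],[0,0,0],-1],[[0,0,-1],[0,0,0],-1],[[0,0,-0.3],[0,0,0],-1],[[0,0,0],[0,0,0],-1]]'
python3 - <<'E'
from h import *
o=bot.get_obs();print(o["tool_pos"],o["tcp_rot"])
w=bot.capture("wrist");t=bot.capture("top");s=bot.capture("scene")
cv2.imwrite("pics/raw_t.png",t);cv2.imwrite("pics/raw_s.png",s)
a=cv2.resize(t[120:220,160:310],None,fx=2.6,fy=2.6,interpolation=3)[:,:390]
b=cv2.resize(s[120:235,230:350],None,fx=3.2,fy=2.4,interpolation=3)
top=np.hstack([a,np.zeros((a.shape[0],10,3),np.uint8),cv2.resize(s[130:230,230:380],(390,a.shape[0]),interpolation=3)])
wz=cv2.resize(w[60:370],(512,310)); wz=np.hstack([wz,np.zeros((310,top.shape[1]-512,3),np.uint8)])
cv2.imwrite("pics/m1.png",np.vstack([top,wz])); print(top.shape)
E
```

```text
time: 6.97
tool_pos: [490.5, 89.6, 112.5]
tcp_rot: [3.141, -0.005, -3.039]
contact_force: [-0.1, 0.6, -1.8]
grip_width: 63.0
finger_force: 30.0
[490.54004513  89.58435966 112.51981199] [ 3.14104234 -0.00544394 -3.03872112]
(260, 790, 3)
```

View pics/m1.png

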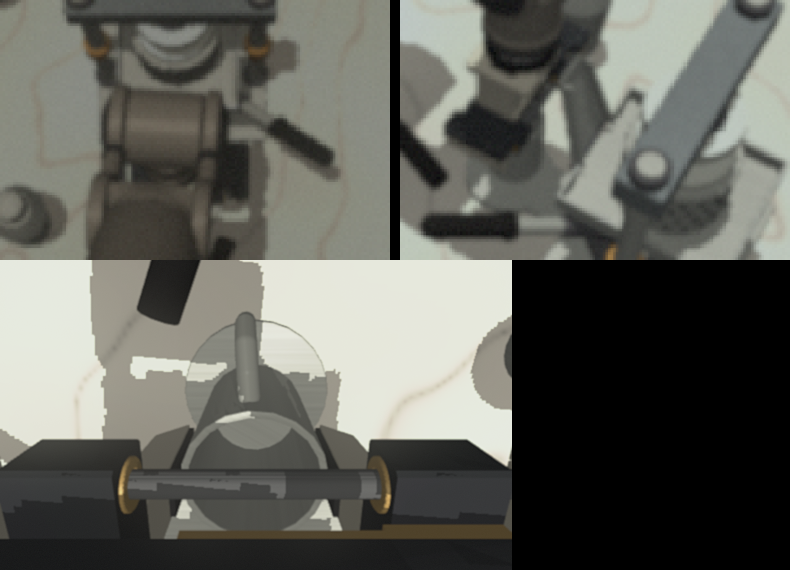

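Wrist view: stand at columns 185 to 328, top row about 119. Jug rim centred at column 256, so it lines up sideways. I'll fit the fore-aft position with the focal scale left free.

Run:
```python
from h import *
from scipy.optimize import least_squares
p,f,M=P("wrist");a=np.linspace(0,2*np.pi,180)
def bb(x,y,z,r,k):
    C=(p,f*k,M)
    q=np.array([proj("wrist",[x+r*np.cos(t),y+r*np.sin(t),z],C) for t in a]);return q[:,0].min(),q[:,0].max(),q[:,1].min()
T=bot.get_obs()["tool_pos"]
for z,r,m in((12,55,[185,328,119]),(T[2]+17,32,[186,326,211])):
  s=least_squares(lambda v:np.array(bb(v[0],v[1],z,r,v[2]))-m,[488,86,1]);print(s.x,s.fun)
  s=least_squares(lambda v:np.array(bb(v[0],v[1],z,r,1))-m,[488,86]);print(s.x,s.fun)
print(T)
print("top-proj of stand cands",[proj("top",[x,88,12]) for x in(484,490,496)])
```

```text
[491.21735304  90.6901526    1.00708378] [0.00000000e+00 0.00000000e+00 1.13686838e-13]
[490.82679355  90.66210665] [ 0.47108419 -0.47172645 -0.05425304]
[494.47815509  90.11286331   0.92999704] [ 0.00000000e+00  0.00000000e+00 -5.68434189e-14]
[494.08918247  90.01073657] [-5.33331706  5.32854909  0.70529121]
[493.16952584  89.34934784 116.26354003]
top-proj of stand cands [array([229.65233223, 197.6474754 ]), array([229.8171439 , 196.11036682]), array([229.98170467, 194.57559816])]
```

Stand at (491, 90.7) and jug at about (493, 90). Lowering and releasing.

```bash
python3 -m pendant '[[[-0.06,0.03,-0.3],[0,0,0],-1],[[0,0,-0.3],[0,0,0],-1],[[0,0,-0.2],[0,0,0],-1],[[0,0,-0.13],[0,0,0],-1],[[0,0,-0.05],[0,0,0],-1],[[0,0,0],[0,0,0],-1],[[0,0,0],[0,0,0],-1],[[0,0,0],[0,0,0],-1],[[0,0,0],[0,0,0],-1],[[0,0,0],[0,0,0],-1]]'
```

```text
time: 7.95
tool_pos: [490.1, 89.8, 85.3]
tcp_rot: [3.141, 0.0, -3.039]
contact_force: [0.2, 0.7, -2.2]
grip_width: 63.1
finger_force: 30.0
```

```bash
python3 -m pendant '[[[0,0,-0.05],[0,0,0],-1],[[0,0,-0.05],[0,0,0],-1],[[0,0,0],[0,0,0],-1],[[0,0,0],[0,0,0],-1],[[0,0,0],[0,0,0],0.6],[[0,0,0],[0,0,0],1],[[0,0,0],[0,0,0],1],[[0,0,0],[0,0,0],1],[[0,0,0],[0,0,0],1],[[0,0,0],[0,0,0],1]]'
python3 -m pendant '[[[0,0,0.4],[0,0,0],1],[[0,0,1],[0,0,0],1],[[0,0,1],[0,0,0],1],[[0,0,1],[0,0,0],1],[[0,0,1],[0,0,0],1],[[0,0,1],[0,0,0],1],[[-0.5,0,1],[0,0,0],1],[[-0.5,0,1],[0,0,0],1],[[-0.5,0,0],[0,0,0],1],[[0,0,0],[0,0,0],1]]'
python3 - <<'E'
from h import *
o=bot.get_obs();print(o["tool_pos"],o["tcp_rot"],o["joint_positions"])
C=P("wrist");w=bot.capture("wrist");t=bot.capture("top");s=bot.capture("scene")
cv2.imwrite("pics/raw_w.png",w)
a=cv2.resize(s[130:240,230:390],None,fx=2.5,fy=2.5,interpolation=3)
b=np.zeros((384,400,3),np.uint8);b[:275]=a
cv2.imwrite("pics/m2.png",np.hstack([w[:,:400],b]))
print(proj("wrist",[491,90.7,102],C),proj("wrist",[491,90.7,12],C))
E
```

```text
time: 8.78
tool_pos: [490.0, 89.8, 82.0]
tcp_rot: [3.141, -0.001, -3.039]
contact_force: [-0.0, 0.7, 0.1]
grip_width: 91.7
finger_force: 0.0
time: 9.62
tool_pos: [443.8, 90.0, 306.1]
tcp_rot: [-3.142, 0.003, -3.039]
contact_force: [0.1, 0.4, -0.4]
grip_width: 91.8
finger_force: 0.0
[443.8114865   90.04780965 306.11121808] [-3.14156654e+00  2.83843652e-03 -3.03897355e+00] [ 3.05404921e-02  1.60489337e-01  1.59495394e+00  1.81551636e-04
  1.38331643e+00 -1.64290848e+00]
[250.66685238 207.1059383 ] [251.3540186  184.74629442]
```

View pics/m2.png

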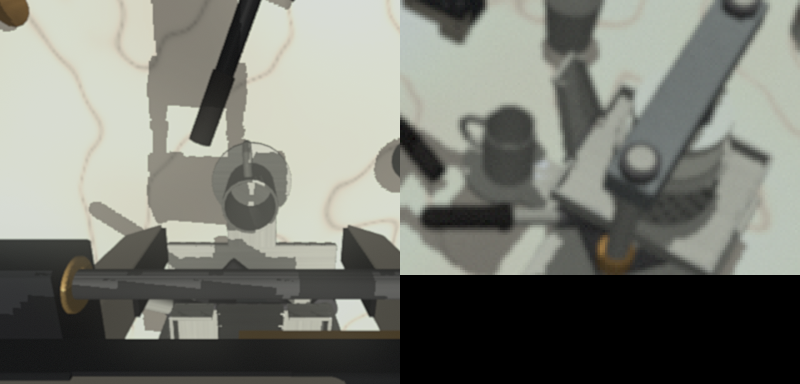

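The jug stands upright, centred on the stand with its handle toward the robot. Next I'll estimate the chute's lean from the scene view, where its free edge is at about px (296,157).

Run:
```python
from h import *
d=np.array([.9946,.1038,0]);st=np.array([491,90.7,12.]);H=st+95*d;H[2]=152;l=np.array([-.1038,.9946,0])
S=P("scene");print("hinge",H,proj("scene",H,S),"stand",proj("scene",st,S),"meas stand",150/3.5+229.6,340/3.5+99.6)
for a in(.05,.15,.25,.35):
  E=H+112*(-np.sin(a)*d+np.cos(a)*np.array([0,0,1]));print(a,[proj("scene",E+k*l,S).round(1) for k in(-21,0,21)], [((proj("scene",E+k*l,S)-[229.6,99.6])*3.5).round() for k in(-21,21)])
```

```text
hinge [585.487 100.561 152.   ] [303.77032783 184.08322312] stand [272.93843405 194.70534537] meas stand 272.45714285714286 196.74285714285713
0.05 [array([302.1, 165.5]), array([305.9, 159.7]), array([309.8, 154.1])] [array([254., 231.]), array([281., 191.])]
0.15 [array([298.2, 163.9]), array([302.1, 158.2]), array([305.9, 152.6])] [array([240., 225.]), array([267., 185.])]
0.25 [array([294.4, 162.5]), array([298.3, 156.9]), array([302.1, 151.3])] [array([227., 220.]), array([254., 181.])]
0.35 [array([290.6, 161.5]), array([294.6, 155.9]), array([298.4, 150.4])] [array([214., 217.]), array([241., 178.])]
```

Lean is about 0.28 rad. I'll place the closed fingertips behind the chute's free edge.

```bash
python3 -m pendant '[[[0,0,0],[0,0,0],-1],[[0.4,0.03,0],[0,0,0],-1],[[0.8,0.06,0],[0,0,0],-1],[[0.8,0.06,0],[0,0,0],-1],[[0.8,0.06,0],[0,0,0],-1],[[0.8,0.06,0],[0,0,0],-1],[[0.8,0.06,0],[0,0,0],-1],[[0.72,0.06,0],[0,0,0],-1],[[0,0,0],[0,0,0],-1],[[0,0,0],[0,0,0],-1]]'
python3 -m pendant '[[[0,0,-0.4],[0,0,0],-1],[[0,0,-0.4],[0,0,0],-1],[[0,0,-0.4],[0,0,0],-1],[[0,0,-0.3],[0,0,0],-1],[[0,0,0],[0,0,0],-1],[[0,0,0],[0,0,0],-1],[[0,0,0],[0,0,0],-1],[[0,0,0],[0,0,0],-1],[[0,0,0],[0,0,0],-1],[[0,0,0],[0,0,0],-1]]'
```

```text
time: 10.6
tool_pos: [599.2, 101.4, 301.9]
tcp_rot: [3.141, -0.004, -3.04]
contact_force: [0.4, 0.5, -0.6]
grip_width: 29.8
finger_force: 0.0
time: 11.43
tool_pos: [598.8, 101.6, 259.9]
tcp_rot: [3.142, 0.001, -3.039]
contact_force: [-0.2, -1.4, -1.2]
grip_width: 0.9
finger_force: 0.0
```

```bash
python3 -m pendant '[[[-0.55,-0.057,-0.09],[0,0,0],-1],[[-0.55,-0.057,-0.09],[0,0,0],-1],[[-0.55,-0.057,-0.09],[0,0,0],-1],[[-0.315,-0.033,-0.33],[0,0,0],-1],[[-0.315,-0.033,-0.33],[0,0,0],-1],[[-0.18,-0.02,-0.4],[0,0,0],-1],[[-0.18,-0.02,-0.4],[0,0,0],-1],[[-0.05,0,-0.42],[0,0,0],-1],[[-0.05,0,-0.42],[0,0,0],-1],[[0,0,0],[0,0,0],-1]]'
```

```text
time: 12.27
tool_pos: [515.5, 93.2, 180.8]
tcp_rot: [3.141, -0.002, -3.039]
contact_force: [-0.6, 0.5, 0.5]
grip_width: 0.2
finger_force: 0.0
```

```bash
python3 -m pendant '[[[0.07,0.01,-0.2],[0,0,0],-1],[[0.07,0.01,-0.2],[0,0,0],-1],[[0.07,0.01,-0.2],[0,0,0],-1],[[0.07,0,-0.2],[0,0,0],-1],[[0,0,0],[0,0,0],-1],[[0,0,0],[0,0,0],-1],[[0,0,0],[0,0,0],-1],[[0,0,0],[0,0,0],-1],[[0,0,0],[0,0,0],-1],[[0,0,0],[0,0,0],-1]]'
python3 - <<'E'
from h import *
w=bot.capture("wrist");s=bot.capture("scene")
a=cv2.resize(s[130:240,230:390],None,fx=2.5,fy=2.5,interpolation=3)
b=np.zeros((384,400,3),np.uint8);b[:275]=a
cv2.imwrite("pics/m3.png",np.hstack([w[:,56:456],b]))
E
```

```text
time: 13.1
tool_pos: [525.1, 94.1, 158.2]
tcp_rot: [3.142, 0.0, -3.039]
contact_force: [-1.8, -0.6, 0.2]
grip_width: 0.4
finger_force: 0.2
```

View pics/m3.png

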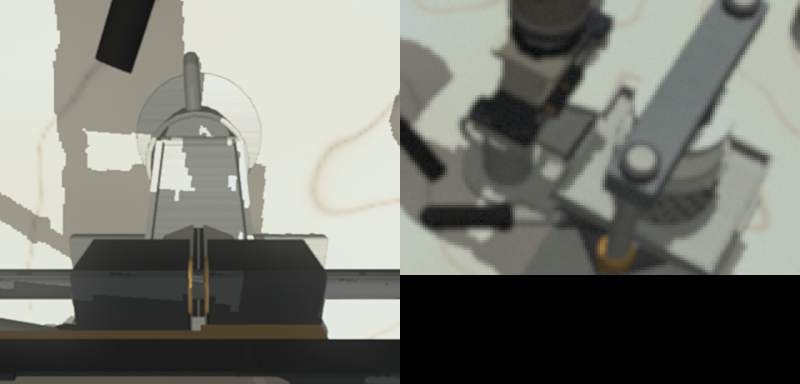

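The chute lies nearly level over the jug. I'll press it to the stop, watching the force.

```bash
python3 -m pendant '[[[0,0,-0.1],[0,0,0],-1],[[0,0,-0.1],[0,0,0],-1],[[0,0,0],[0,0,0],-1],[[0,0,0],[0,0,0],-1],[[0,0,0],[0,0,0],-1],[[0,0,0],[0,0,0],-1],[[0,0,0],[0,0,0],-1],[[0,0,0],[0,0,0],-1],[[0,0,0],[0,0,0],-1],[[0,0,0],[0,0,0],-1]]'
```

```text
time: 14.03
tool_pos: [525.5, 94.2, 156.2]
tcp_rot: [-3.141, 0.004, -3.039]
contact_force: [-10.6, -0.5, 29.4]
grip_width: 0.5
finger_force: 15.4
```

The stop is reached with 29 N of reaction. Before the lever, I'll measure its grip numerically in the first two pictures.

```bash
python3 -m pendant '[[[0,0,0.4],[0,0,0],-1],[[0,0,1],[0,0,0],-1],[[0,0,1],[0,0,0],-1],[[0,0,1],[0,0,0],-1],[[0,0,0.4],[0,0,0],-1],[[0,0,0],[0,0,0],-1],[[0,0,0],[0,0,0],-1],[[0,0,0],[0,0,0],-1],[[0,0,0],[0,0,0],-1],[[0,0,0],[0,0,0],-1]]'
python3 - <<'E'
from h import *
from scipy.optimize import least_squares
G={}
for n,f,(x0,y0,x1,y1) in(("top","pics/top1.png",(258,160,295,190)),("scene","pics/scene1.png",(236,206,278,226))):
    g=cv2.imread(f)[y0:y1,x0:x1].max(2)
    for th in(45,60):
        k,lab,st,ce=cv2.connectedComponentsWithStats((g<th).astype(np.uint8));i=1+st[1:,4].argmax()
        pts=np.argwhere(lab==i)[:,::-1].astype(np.float32);r=cv2.minAreaRect(pts);print(n,th,st[i],ce[i]+[x0,y0],r)
    G[n]=ce[i]+[x0,y0]
C={n:P(n) for n in G}
s=least_squares(lambda X:np.hstack([proj(n,X,C[n])-G[n] for n in G]),[553,-67,185]);print(s.x,s.fun)
u=np.array([-.575,-.818])
st=np.array([491,90.7,12]);print("stand proj",{n:proj(n,st,C[n]) for n in G})
print("cand",{n:proj(n,[553,-67.5,184.7],C[n]) for n in G})
E
```

```text
time: 14.87
tool_pos: [524.4, 94.1, 264.8]
tcp_rot: [3.141, -0.003, -3.039]
contact_force: [-0.6, 1.3, 0.6]
grip_width: 0.7
finger_force: 0.0
top 45 [  6   7  23  15 105] [274.57142857 173.62857143] ((17.225322723388672, 13.946352005004883), (24.698091506958008, 5.044438362121582), 31.607500076293945)
top 60 [  5   6  25  18 167] [275.10778443 174.34730539] ((17.22058868408203, 14.367647171020508), (26.383596420288086, 6.365809440612793), 32.47119140625)
scene 45 [  3   6  36   9 220] [257.62272727 216.38636364] ((20.5, 10.0), (8.0, 35.0), 90.0)
scene 60 [  3   6  36   9 270] [257.19259259 216.2       ] ((20.5, 10.0), (8.0, 35.0), 90.0)
[551.10516043 -69.8289508  175.76338784] [-0.24511123 -0.23969978 -0.24827915  0.07079624]
stand proj {'top': array([229.14110118, 195.7883408 ]), 'scene': array([272.93843405, 194.70534537])}
cand {'top': array([274.38764276, 172.88536449]), 'scene': array([258.06345586, 214.40682371])}
```

```bash
python3 -m pendant '[[[0.13,-0.66,0],[0,0,0.9],-1],[[0.13,-0.66,0],[0,0,0.9],-1],[[0.13,-0.66,0],[0,0,0.9],-1],[[0.13,-0.66,0],[0,0,0.9],-1],[[0.13,-0.66,0],[0,0,0.9],-1],[[0.13,-0.66,0],[0,0,0.9],-1],[[0.13,-0.66,0],[0,0,0.9],-1],[[0.13,-0.66,-0.2],[0,0,0.9],-1],[[0,0,-0.5],[0,0,0],-1],[[0,0,-0.3],[0,0,0],-1]]'
python3 -m pendant '[[[0,0,-0.3],[0,0,0],-1],[[0,0,-0.3],[0,0,0],-1],[[0,0,0],[0,0,0],-1],[[0,0,0],[0,0,0],-1],[[0,0,0],[0,0,0],-1],[[0,0,0],[0,0,0],-1],[[0,0,0],[0,0,0],-1],[[0,0,0],[0,0,0],-1],[[0,0,0],[0,0,0],-1],[[0,0,0],[0,0,0],-1]]'
```

```text
time: 15.7
tool_pos: [555.6, -65.2, 234.2]
tcp_rot: [3.139, -0.001, -2.177]
contact_force: [-0.0, 1.1, -0.9]
grip_width: 0.5
finger_force: 0.0
time: 16.53
tool_pos: [556.1, -64.3, 218.4]
tcp_rot: [-3.141, 0.0, -2.175]
contact_force: [0.7, 0.4, -0.1]
grip_width: 0.8
finger_force: 0.0
```

```bash
python3 -m pendant '[[[-0.1,-0.14,-0.6],[0,0,0],-1],[[-0.1,-0.14,-0.6],[0,0,0],-1],[[-0.08,-0.11,-0.6],[0,0,0],-1],[[-0.06,-0.09,-0.6],[0,0,0],-1],[[-0.04,-0.06,-0.6],[0,0,0],-1],[[0,-0.02,-0.6],[0,0,0],-1],[[0,0,0],[0,0,0],-1],[[0,0,0],[0,0,0],-1],[[0,0,0],[0,0,0],-1],[[0,0,0],[0,0,0],-1]]'
```

```text
time: 17.37
tool_pos: [544.4, -81.5, 111.6]
tcp_rot: [3.142, -0.001, -2.175]
contact_force: [-5.1, -3.3, 7.2]
grip_width: 0.8
finger_force: 3.6
```

```bash
python3 -m pendant '[[[0,0,-0.3],[0,0,0],-1],[[0,0,-0.25],[0,0,0],-1],[[0,0,-0.2],[0,0,0],-1],[[0,0,0],[0,0,0],-1],[[0,0,0],[0,0,0],-1],[[0,0,0],[0,0,0],-1],[[0,0,0],[0,0,0],-1],[[0,0,0],[0,0,0],-1],[[0,0,0],[0,0,0],-1],[[0,0,0],[0,0,0],-1]]'
```

```text
time: 18.2
tool_pos: [545.7, -81.0, 89.8]
tcp_rot: [-3.139, 0.001, -2.175]
contact_force: [-1.2, 1.0, 8.3]
grip_width: 0.5
finger_force: 3.9
```

```bash
python3 -m pendant '[[[0,0,-0.1],[0,0,0],-1],[[0,0,-0.1],[0,0,0],-1],[[0,0,0],[0,0,0],-1],[[0,0,0],[0,0,0],-1],[[0,0,0],[0,0,0],-1],[[0,0,0],[0,0,0],-1],[[0,0,0],[0,0,0],-1],[[0,0,0],[0,0,0],-1],[[0,0,0],[0,0,0],-1],[[0,0,0],[0,0,0],-1]]'
```

```text
time: 19.03
tool_pos: [546.0, -80.9, 87.9]
tcp_rot: [-3.137, 0.002, -2.175]
contact_force: [-13.2, 3.6, 40.5]
grip_width: 0.4
finger_force: 20.1
```

```bash
python3 -m pendant '[[[0,0.02,0.77],[0,0,0],-1],[[0.04,0.06,0.77],[0,0,0],-1],[[0.06,0.09,0.77],[0,0,0],-1],[[0.08,0.11,0.77],[0,0,0],-1],[[0.1,0.14,0.77],[0,0,0],-1],[[0.1,0.14,0.77],[0,0,0],-1],[[0,0,0],[0,0,0],-1],[[0,0,0],[0,0,0],-1],[[0,0,0],[0,0,0],-1],[[0,0,0],[0,0,0],-1]]'
python3 - <<'E'
from h import *
cv2.imwrite("pics/s_up1.png",bot.capture("scene"));cv2.imwrite("pics/t_up1.png",bot.capture("top"))
for f,(x0,y0,x1,y1) in(("scene1",(236,206,278,226)),("s_up1",(220,200,278,240))):
    g=cv2.imread(f"pics/{f}.png")[y0:y1,x0:x1].max(2)
    k,lab,st,ce=cv2.connectedComponentsWithStats((g<60).astype(np.uint8));
    for i in range(1,k):
        if st[i,4]>40:print(f,st[i]+[x0,y0,0,0,0],ce[i]+[x0,y0])
E
```

```text
time: 19.87
tool_pos: [555.4, -64.2, 219.4]
tcp_rot: [3.139, -0.001, -2.176]
contact_force: [-0.5, 0.4, 0.0]
grip_width: 0.3
finger_force: 0.0
scene1 [239 212  36   9 270] [257.19259259 216.2       ]
s_up1 [239 200  39  30 638] [260.80094044 215.30094044]
```

```bash
python3 -m pendant '[[[-0.1,-0.14,-0.75],[0,0,0],-1],[[-0.1,-0.14,-0.75],[0,0,0],-1],[[-0.08,-0.11,-0.75],[0,0,0],-1],[[-0.06,-0.09,-0.75],[0,0,0],-1],[[-0.04,-0.06,-0.75],[0,0,0],-1],[[0,-0.02,-0.5],[0,0,0],-1],[[0,0,-0.3],[0,0,0],-1],[[0,0,0],[0,0,0],-1],[[0,0,0],[0,0,0],-1],[[0,0,0],[0,0,0],-1]]'
python3 -m pendant '[[[0,0.02,0.5],[0,0,0],-1],[[0.04,0.06,0.8],[0,0,0],-1],[[0.06,0.09,0.8],[0,0,0],-1],[[0.08,0.11,0.8],[0,0,0],-1],[[0.1,0.14,0.8],[0,0,0],-1],[[0.1,0.14,0.8],[0,0,0],-1],[[0,0,0.05],[0,0,0],-1],[[0,0,0],[0,0,0],-1],[[0,0,0],[0,0,0],-1],[[0,0,0],[0,0,0],-1]]'
```

```text
time: 20.8
tool_pos: [545.2, -81.2, 87.9]
tcp_rot: [-3.139, 0.001, -2.175]
contact_force: [-10.8, 3.0, 35.7]
grip_width: 0.7
finger_force: 18.0
time: 21.63
tool_pos: [555.2, -64.3, 218.7]
tcp_rot: [3.138, -0.001, -2.176]
contact_force: [0.7, 0.2, -0.3]
grip_width: 0.5
finger_force: 0.0
```

Two full strokes are done. Now the third and fourth.

```bash
python3 -m pendant '[[[-0.1,-0.14,-0.75],[0,0,0],-1],[[-0.1,-0.14,-0.75],[0,0,0],-1],[[-0.08,-0.11,-0.75],[0,0,0],-1],[[-0.06,-0.09,-0.75],[0,0,0],-1],[[-0.04,-0.06,-0.75],[0,0,0],-1],[[0,-0.02,-0.5],[0,0,0],-1],[[0,0,-0.3],[0,0,0],-1],[[0,0,0],[0,0,0],-1],[[0,0,0],[0,0,0],-1],[[0,0,0],[0,0,0],-1]]'
python3 -m pendant '[[[0,0.02,0.5],[0,0,0],-1],[[0.04,0.06,0.8],[0,0,0],-1],[[0.06,0.09,0.8],[0,0,0],-1],[[0.08,0.11,0.8],[0,0,0],-1],[[0.1,0.14,0.8],[0,0,0],-1],[[0.1,0.14,0.8],[0,0,0],-1],[[0,0,0.05],[0,0,0],-1],[[0,0,0],[0,0,0],-1],[[0,0,0],[0,0,0],-1],[[0,0,0],[0,0,0],-1]]'
python3 -m pendant '[[[-0.1,-0.14,-0.75],[0,0,0],-1],[[-0.1,-0.14,-0.75],[0,0,0],-1],[[-0.08,-0.11,-0.75],[0,0,0],-1],[[-0.06,-0.09,-0.75],[0,0,0],-1],[[-0.04,-0.06,-0.75],[0,0,0],-1],[[0,-0.02,-0.5],[0,0,0],-1],[[0,0,-0.3],[0,0,0],-1],[[0,0,0],[0,0,0],-1],[[0,0,0],[0,0,0],-1],[[0,0,0],[0,0,0],-1]]'
```

```text
time: 22.47
tool_pos: [544.8, -81.2, 87.8]
tcp_rot: [-3.139, 0.001, -2.175]
contact_force: [-11.7, 2.9, 40.5]
grip_width: 0.3
finger_force: 20.2
time: 23.3
tool_pos: [555.0, -64.3, 218.3]
tcp_rot: [3.138, -0.001, -2.176]
contact_force: [-0.4, -0.3, 0.1]
grip_width: 0.0
finger_force: 0.0
time: 24.13
tool_pos: [544.9, -81.1, 87.8]
tcp_rot: [-3.139, 0.001, -2.176]
contact_force: [-10.9, 2.8, 40.0]
grip_width: 0.3
finger_force: 20.5
```

```bash
python3 -m pendant '[[[0,0.02,0.5],[0,0,0],-1],[[0.04,0.06,0.8],[0,0,0],-1],[[0.06,0.09,0.8],[0,0,0],-1],[[0.08,0.11,0.8],[0,0,0],-1],[[0.1,0.14,0.8],[0,0,0],-1],[[0.1,0.14,0.8],[0,0,0],-1],[[0,0,0.7],[0,0,0],-1],[[0,0,1],[0,0,0],-1],[[-0.3,-0.8,0.4],[0,0,0],-1],[[-0.5,-1,0],[0,0,0],-1]]'
python3 -m pendant '[[[-0.5,-1,0],[0,0,0],-1],[[-0.5,-1,0],[0,0,0],-1],[[-0.5,-1,0],[0,0,0],-1],[[-0.5,-1,0],[0,0,0],-1],[[-0.5,-1,0],[0,0,0],-1],[[-0.5,-1,0],[0,0,0],-1],[[0,-1,0],[0,0,0],-1],[[0,0,0],[0,0,0],-1],[[0,0,0],[0,0,0],-1],[[0,0,0],[0,0,0],-1]]'
python3 - <<'E'
from h import *
s=bot.capture("scene");t=bot.capture("top");cv2.imwrite("pics/s9.png",s);cv2.imwrite("pics/t9.png",t)
s0=cv2.imread("pics/scene1.png");t0=cv2.imread("pics/top1.png")
d=np.array([.9946,.1038,0]);l=np.array([-.1038,.9946,0]);pr=np.array([684,110.8,0])
def mt(n,a,b,c,w=6,m=14):
    x,y=np.round(c).astype(int);T=a[y-w:y+w+1,x-w:x+w+1];I=b[y-w-m:y+w+m+1,x-w-m:x+w+m+1]
    r=cv2.matchTemplate(I,T,cv2.TM_CCOEFF_NORMED);_,v,_,p=cv2.minMaxLoc(r);return np.array(p)-m,round(v,2)
f=lambda x,y,z:pr+x*d+y*l+[0,0,z]
for name,q in(("tray back right",(91,-83)),("tray front right",(-95,-83)),("tray front left",(-95,83))):
  for n,a,b in(("scene",s0,s),("top",t0,t)):
    e=proj(n,f(*q,150));print(name,n,e.round(),"expect36",(proj(n,f(*q,186))-e).round(1),"expect27",(proj(n,f(*q,177))-e).round(1),"meas",*mt(n,a,b,e))
g=s[200:235,225:285].max(2);k,lab,st,ce=cv2.connectedComponentsWithStats((g<60).astype(np.uint8))
print([(st[i]+[225,200,0,0,0],ce[i]+[225,200]) for i in range(1,k) if st[i,4]>60])
o=bot.get_obs();print(o["time"],o["contact_force"])
for n,a,b in(("top",t0,t),):
  for nm,c in(("shaker",(167,203)),("tumA",(369,193)),("tumB",(339,235))):print(nm,mt(n,a,b,c,9,8))
E
```

```text
time: 24.97
tool_pos: [533.4, -117.8, 283.7]
tcp_rot: [-3.138, 0.002, -2.172]
contact_force: [0.3, 0.1, -0.7]
grip_width: 0.8
finger_force: 0.0
time: 25.8
tool_pos: [470.6, -285.8, 278.1]
tcp_rot: [-3.14, -0.057, -2.251]
contact_force: [0.4, 0.3, -0.6]
grip_width: 0.5
finger_force: 0.0
tray back right scene [353. 240.] expect36 [ 2.8 -6. ] expect27 [ 2.1 -4.5] meas [ 3 -6] 0.98
tray back right top [250. 111.] expect36 [ 0.  -3.9] expect27 [ 0.  -2.9] meas [-14   1] 0.9
tray front right scene [291. 207.] expect36 [ 0.9 -6.7] expect27 [ 0.7 -5. ] meas [3 5] 0.8
tray front right top [251. 161.] expect36 [ 0.  -2.8] expect27 [ 0.  -2.1] meas [ 0 -2] 0.79
tray front left scene [319. 164.] expect36 [ 1.6 -7.4] expect27 [ 1.2 -5.5] meas [ 2 -7] 0.91
tray front left top [204. 161.] expect36 [-1.1 -2.8] expect27 [-0.8 -2.1] meas [-1 -2] 0.82
[(array([239, 212,  36,   9, 261]), array([257.28735632, 216.10727969]))]
25.9 [0.2682128  0.15564963 0.26451537]
shaker (array([0, 0]), 1.0)
tumA (array([-5,  3]), 0.52)
tumB (array([0, 1]), 0.47)
```

Run:
```python
from h import *
s0,s=[cv2.imread(f"pics/{f}.png") for f in("scene1","s9")]
d=np.array([.9946,.1038,0]);l=np.array([-.1038,.9946,0]);pr=np.array([684,110.8,0])
U=8;A,B=[cv2.resize(i,None,fx=U,fy=U,interpolation=2) for i in(s0,s)]
def mt(c,w=9,m=11):
    x,y=np.round(c).astype(int)*U;w*=U;m*=U
    r=cv2.matchTemplate(B[y-w-m:y+w+m+1,x-w-m:x+w+m+1],A[y-w:y+w+1,x-w:x+w+1],5);_,v,_,p=cv2.minMaxLoc(r);return (np.array(p)-m)/U,round(v,3)
for q in((91,-83),(60,-83),(30,-83),(91,-50)):
    X=pr+q[0]*d+q[1]*l+[0,0,150];e=proj("scene",X)
    print(q,(proj("scene",X+[0,0,36])-e).round(2),(proj("scene",X+[0,0,33])-e).round(2),*mt(e))
print("static check (nut)",mt(proj("scene",pr-110*l+[0,0,347])))
```

```text
(91, -83) [ 2.79 -6.03] [ 2.55 -5.51] [ 3.375 -5.75 ] 0.967
(60, -83) [ 2.45 -6.15] [ 2.24 -5.62] [ 0.75 -6.75] 0.933
(30, -83) [ 2.14 -6.26] [ 1.95 -5.72] [ 1.5   -6.625] 0.891
(91, -50) [ 2.91 -6.23] [ 2.66 -5.7 ] [ 2.375 -5.875] 0.68
static check (nut) (array([0.125, 0.   ]), 0.986)
```

```bash
python3 -c "
from plant import bot
print(bot.close_job())"
```

```text
the job is handed in; nothing more can be done
None
```

I handed the job in at about 26 s with the jug on the cup stand, the chute down over it, four full lever strokes pumped and the lever back up. In the images the bed shows about 36 mm of lift. The shaker had not moved. My end check could not confirm the tumblers, but the arm stayed well clear of them. The verdict itself was not returned.

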